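# Square up a carrier plate in a dispensing fixture

### The arm

A 6-joint arm with a two-finger parallel gripper is mounted at the origin on the work surface. World frame = base frame: x ahead of the robot, y to its left, z up, the work surface at z = 0. Lengths are in mm, angles in rad, forces in N, time in s.
With the tool pointing down it reaches from about 350 to 975 mm from the base axis. Payload 7.1 kg.
Tool frame: the origin (TCP) lies between the finger pads; the fingertips stand 19 mm ahead of it and the grasp point (between the pads) is the TCP; y points along the fingers, z is the direction in which the jaws open and shut, and the axes are right-handed (so a half turn about y gives the same grasp; the last joint's range is limited). The gripper opens to 88 mm and grips with 3 to 60 N. Pads are 20 mm wide; open, the fingers measure 115 mm over their backs; the gripper's body (75 mm by 178 mm) begins 61 mm behind the grasp point.
Start: joints at [1.25, 0.423, 1.63, -0, 1.089, -0.019], TCP at [185.743, 596.745, 241.675] pointing down, gripper open.
Joint ranges: [-3, 3], [-0.9, 2.11], [0.09, 2.58], [-1.31, 4.45], [0.11, 2.69], [-2.54, 2.54]. Speed limits (rad/s): [2.39, 2.39, 3.01, 3.14, 3.14, 3.14].

### API

Orientations are given as a rotation vector (axis times angle).
In Python, from workcell import ctrl gives the robot as it stands.
- The arm moves only by the tool servo_tool, never from a script. Its argument "moves" is text: rows parted by semicolons, each of 6 numbers parted by spaces: the shift along the world's x, y, z in m, then the turn, a rotation vector about the world's x, y, z in degrees. A call has 1 to 8 rows; each row is the pose to reach, as a shift and turn from the pose commanded when the call began; what a row does not reach only later rows make up. A row lasts 1/8 s, in which the tool goes at most 62.5 mm and 10.7 degrees, less where a joint would pass 70% of its speed; a pose out of reach is approached as far as the arm can. A call with a gripper value outside its range is refused whole. "hand" is the closure in counts, from 0 (fully open) to 255 (shut), set as the call begins (left out, the last holds). The fingers move at their own pace and stop on an object; the grip force is fixed at half the most. Time passes only in rows, so rows that repeat a pose let the fingers close. It gives the time, the measured TCP pose, the force and the opening at its end, in the units of the state.
- ctrl.get_obs(): the state, without advancing time (a new reading comes with each control period).
- ctrl.get_image(name): name is "side" or "top" or "wrist"; returns a dict with "pixels" (420x560x3 uint8, red, green, blue), "depth" (420x560 float32, mm along the optical axis (not along the pixel's ray), 0 where there is no reading), "vertical_fov" (degrees; the focal length in pixels is half the picture's height over the tangent of half this angle, whatever the lens; pixels are square), "cx", "cy" (the principal point, pixels), "xyz" and "attitude" of the camera in the world; the wrist camera has in their place "T_tool_cam" (4x4, takes a point from camera to tool coordinates, whose origin is the TCP and whose axes are the tool frame's). Camera axes: x right, y up, looking along -z (the intrinsics and any distortion apply to the point x, -y, -z); pixel columns grow to the right and rows downward; lengths in mm; the calibration is good to about 2 mm. A picture is of the moment at which its call begins: read the wrist's pose just before it.
- ctrl.close_job(): hands the job in, once; it reports no verdict.
The state is a dict: "t": time; "qpos": joint angles; "qvel": joint speeds; "joint_torque": joint torques, N m; "ee_pos": TCP position; "orientation": TCP orientation; "ft_force": force on the tool from outside, world axes, zero at the start; "moment": the same for the moment, N m; "width": finger opening in mm.
Only numpy, scipy, OpenCV 4.12 (cv2) and the standard library are available. Lean on these libraries where they do the work, as an engineer would, in place of code of your own. Each camera call takes 0.05 s, during which the arm holds its last target.

### The job

The aluminium carrier plate on the black fixture lies skewed, its forked corner round the steel peg. Turn it in place by pushing the opposite corner sideways until its long edge bears on the stop screw, and press it home there for about a second, gently but firmly (around 12 newtons, never over 20, plate flat on the fixture all the time); then swing the clamp shut by its upright post until its rubber nose presses the plate against the stop (pushing the post with no more than 25 newtons), leave it so and leave everything else alone.

Things in the scene. Friction and masses are not known exactly. Their poses are not given: they have to be found in the camera images.
- fixture: Black base plate fixed on the table, 280 x 230 x 20 mm, top face 20 mm above the table. Its origin is on the table, under the middle of the seated plate; in its frame (z up) the base spans x -125 to 155, y -140 to 90 mm.
- peg: Fixed round steel pivot peg, 12 mm diameter, standing 28 mm out of the fixture's top; origin at its foot, on the fixture's top. At x -56, y +29 mm in the fixture's frame.
- stop: Aluminium stop block (30 x 24 x 26 mm) at x +12 mm in the fixture's frame; origin at the foot of its face that looks to the fixture's -y, at y +60 mm. A rigid steel stop screw (10 mm diameter, 8.5 mm above the fixture's top) sticks out of that face towards -y; how far is adjusted anew each time (11.5 to 18.5 mm) and is not measured.
- carrier: Loose aluminium plate 140 x 90 x 15 mm, 0.28 to 0.54 kg, flat on the fixture. Origin on its underside at the peg's place in the fork slot; x along its length, z up: spans x -14 to 126, y -74 to 16 mm. Slot: 16 mm wide (y -8 to 8), open to -x, root at x 8. Seated, it is parallel to the fixture within 0.06 rad, its y 16 edge on the stop screw; at first it is turned clockwise (yaw -0.2 to -0.4).
- push_corner (a point): The corner of the carrier plate opposite to the fork, at mid thickness: x 126, y -74, z 7.5 mm in the plate's frame. Push on the long edge (y -74) near this corner, towards the plate's +y.
- clamp (a joint): Swing clamp on a friction hinge (0.35 N m, about 7 N at the post; stays where left). 0 = wide open, arm pointing to the fixture's -y; grows clockwise from above; at 1.57 the arm points to the fixture's -x; end 1.95; starts at 0 to 0.35. Its nose meets the seated plate at about 1.35 to 1.7; push the post some 3 mm on from there to make it bite with about 4 N.
- clamp_axis (a point): Foot of the clamp's upright axis on the fixture's top, at x 112, y -65 mm in the fixture's frame. The arm, 60 mm long, swings 24 to 36 mm above the table.
- clamp_post (a point): Centre of the top of the upright steel post on the clamp arm, 14 mm diameter, 50 mm from the axis, rising from the arm to 76.5 mm above the table. Under it, in the arm's leading face, is a sprung rubber nose 12 mm wide, its tip 22 mm ahead of the arm's middle line (1.8 N per mm, 8 mm travel).
- thumb_nut: Loose dark steel thumb nut, 22 mm wide, 20 mm high, standing on the fixture. Bystander; origin at its foot.
- dowel: Loose steel dowel, 12 mm diameter, 22 mm high, standing on the fixture. Bystander; origin at its foot.
- parts_tray: Grey open tray 120 x 160 x 35 mm on the table. Bystander; origin under its centre.
- syringe: Clear cartridge with orange cap, 32 mm diameter, 120 mm high, standing on the table. Bystander; origin at its foot.
- driver: Black screwdriver, 170 mm long, lying on the table. Bystander.
- spare_carrier: A spare flat aluminium plate without fork, 140 x 90 x 15 mm, on the table beside the fixture. Bystander; origin under its centre.
- setting_block: Steel setting block 30 x 50 x 30 mm on the table. Bystander; origin under its centre.

How it is judged (in metres and radians):
On the way:
1. the plate is pressed home: the robot's fingers press it (over 5 N), it bears on the stop screw (over 8 N) and its forked corner bears on the peg (over 1 N), for 0.3 s (contact force between the fingers and carrier above 5 N and contact force between carrier and stop above 8 N and contact force between carrier and peg above 1 N), for 0.3 s.
At the end, for the whole second after the job is handed in: The clamp is shut (over 1.25 rad) and its nose presses the plate with more than 2 N, the plate bears on the stop screw with more than 1.5 N, it lies flat (0.03 rad) and along the fixture (within 0.08 rad), its fork slot still round the peg (origin within 9 mm of it), all at rest (contact force between carrier and clamp above 2 N and contact force between carrier and stop above 1.5 N and value of joint clamp above 1.25 rad and horizontal distance between carrier and peg below 0.009 m and angle between the x axis of carrier and the x axis of fixture, either way round below 0.08 rad and angle between carrier's own z axis and vertical below 0.03 rad and linear speed of carrier below 0.01 m/s and velocity of joint clamp between -0.05 and 0.05 rad/s); the robot touches nothing.
It fails at once if the robot presses on the plate with more than 20 N (contact force between the fingers and carrier above 20 N).
It fails at once if the clamp is pushed with more than 25 N (contact force between the fingers and clamp above 25 N).
It fails at once if the plate is tipped off the fixture (angle between carrier's own z axis and vertical above 0.08 rad).
It fails at once if a bystander is moved by more than 15 mm (distance of any of thumb_nut, dowel, parts_tray, syringe, driver, spare_carrier, setting_block from where it was at the start of the episode above 0.015 m).
It also fails if it takes over 72 s, if anything falls off the work surface, if the arm or the gripper's body presses on something with over 40 N, if the wrist force passes 120 N, or if a joint passes its speed limit or range.

## Working session

There is one attempt and no reset: what is moved stays moved. The work goes in short steps, Python scripts to look and compute and a tool call to move; the robot and the scene stay as the last step left them, time stands still between calls to the robot, and variables do not carry over. Pictures are saved under pics/ and viewed, and the job is handed in when it is done.

Besides the shell and the picture viewer there is one more tool, called after "Request:" as name(argument=value, ...), one argument or row to a line, values as JSON. servo_tool: Moves the arm, as the interface text tells. Its arguments: {"type":"object","properties":{"moves":{"type":"string"},"hand":{"type":"number"}},"required":["moves"]}

```bash
mkdir -p pics; cat > h.py <<'E'
import numpy as np,cv2
from workcell import ctrl
def grab(n,fn):
    o=ctrl.get_obs(); im=ctrl.get_image(n)
    cv2.imwrite('pics/'+fn+'.png',im['pixels'][:,:,::-1]); 
    np.savez('pics/'+fn+'.npz',**{k:v for k,v in im.items()})
    return o,im
E
python3 - <<'E'
from h import *
for n in ['top','side','wrist']:
    o,im=grab(n,n+'0'); print({k:v for k,v in im.items() if k not in('pixels','depth')})
print(o)
E
```

```text
{'vertical_fov': 44.804481361041844, 'cx': 277.77229369905046, 'cy': 210.86387769655406, 'xyz': array([ 346.10663412,    7.89601472, 1567.17852707]), 'attitude': array([ 0.10150056, -0.09602321, -1.53918062])}
{'vertical_fov': 52.8931044140627, 'cx': 283.6288415058091, 'cy': 207.70611930569675, 'xyz': array([ 161.64931748, -584.80072043,  766.99803199]), 'attitude': array([ 0.78509665, -0.23115348, -0.49832533])}
{'vertical_fov': 60.45365696604483, 'cx': 286.0342572999948, 'cy': 206.91235573404913, 'T_tool_cam': array([[-7.72657033e-04, -9.67779310e-01, -2.51798750e-01,
        -6.91309440e+01],
       [-9.53177781e-04,  2.51799424e-01, -9.67778974e-01,
        -1.42844992e+02],
       [ 9.99999247e-01, -5.07752256e-04, -1.11702033e-03,
         2.29577225e-01],
       [ 0.00000000e+00,  0.00000000e+00,  0.00000000e+00,
         1.00000000e+00]])}
{'t': 0.1, 'qpos': array([ 1.24998478e+00,  4.23776386e-01,  1.63058261e+00, -2.67102717e-05,
        1.08857323e+00, -1.89724115e-02]), 'qvel': array([ 0.00023401, -0.0025056 , -0.00333464, -0.0006548 , -0.00079255,
        0.0001502 ]), 'joint_torque': array([-2.43520126e-04, -5.45620036e+01, -2.74323517e+01,  6.44304184e-02,
        1.88310927e-02, -8.14131909e-05]), 'ee_pos': array([185.61987349, 596.32313712, 240.98409657]), 'orientation': array([-1.55911032,  0.23709466, -0.23677446]), 'ft_force': array([-0.17297497, -0.69223139, -1.19505988]), 'moment': array([-0.02601791,  0.00087985, -0.03816654]), 'width': 88.01524576806068}
```

View pics/top0.png

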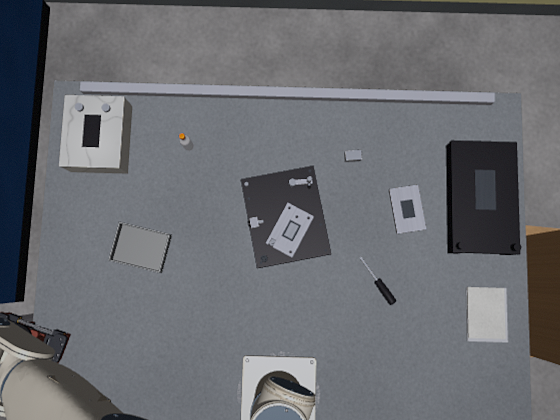

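View pics/side0.png

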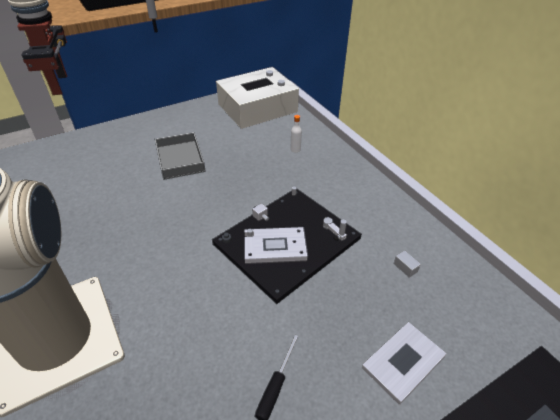

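View pics/wrist0.png

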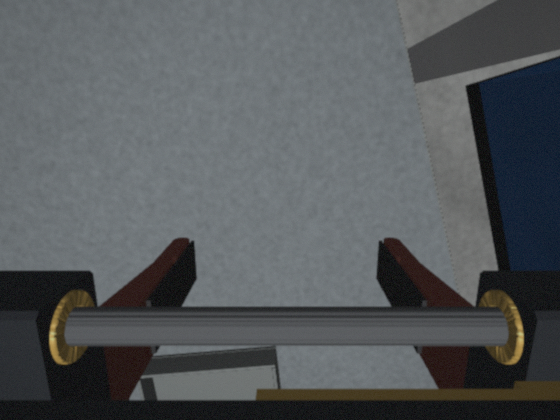

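```bash
cat >> h.py <<'E'
from scipy.spatial.transform import Rotation as R
def f_of(im): return im['pixels'].shape[0]/2/np.tan(np.radians(float(im['vertical_fov']))/2)
def pose(im,o=None):
    if 'xyz' in im: return R.from_rotvec(im['attitude']).as_matrix(),np.array(im['xyz'])
    Rt=R.from_rotvec(o['orientation']).as_matrix(); T=im['T_tool_cam']
    return Rt@T[:3,:3], Rt@T[:3,3]+o['ee_pos']
def ray(im,uv,z,o=None):
    Rc,t=pose(im,o); f=f_of(im)
    d=Rc@np.array([(uv[0]-im['cx'])/f,-(uv[1]-im['cy'])/f,-1]); s=(z-t[2])/d[2]; return t+s*d
def proj(im,P,o=None):
    Rc,t=pose(im,o); f=f_of(im); p=(np.atleast_2d(P)-t)@Rc
    return np.c_[im['cx']-f*p[:,0]/p[:,2], im['cy']+f*p[:,1]/p[:,2]]
E
python3 - <<'E'
from h import *
im=dict(np.load('pics/top0.npz'))
for n,uv,z in [('TL',(242,180),20),('TR',(313,167),20),('BR',(331,253),20),('BL',(258,268),20),('post',(308,181),76),('nut?',(264,259),20),('stop',(255,222),46),('pl',(288,203),35),('pl',(313,215),35),('pl',(293,256),35),('pl',(267,243),35)]:
    print(n,ray(im,uv,z).round(1))
p=im['pixels'][150:285,220:350,::-1]
cv2.imwrite('pics/topz.png',cv2.resize(p,None,fx=4.4,fy=4.4,interpolation=cv2.INTER_CUBIC))
im=dict(np.load('pics/side0.npz'))
p=im['pixels'][170:310,200:380,::-1]
cv2.imwrite('pics/sidez.png',cv2.resize(p,None,fx=4.2,fy=4.2,interpolation=cv2.INTER_CUBIC))
E
```

```text
TL [635.1 129.4  20. ]
TR [682.4 -88.7  20. ]
BR [ 418.5 -148.7   20. ]
BL [366.9  70.8  20. ]
post [627.4 -71.2  76. ]
nut? [394.5  53.5  20. ]
stop [503.4  83.4  46. ]
pl [565.5 -14.2  35. ]
pl [531.  -90.9  35. ]
pl [405.5 -33.5  35. ]
pl [442.2  45.7  35. ]
```

View pics/topz.png

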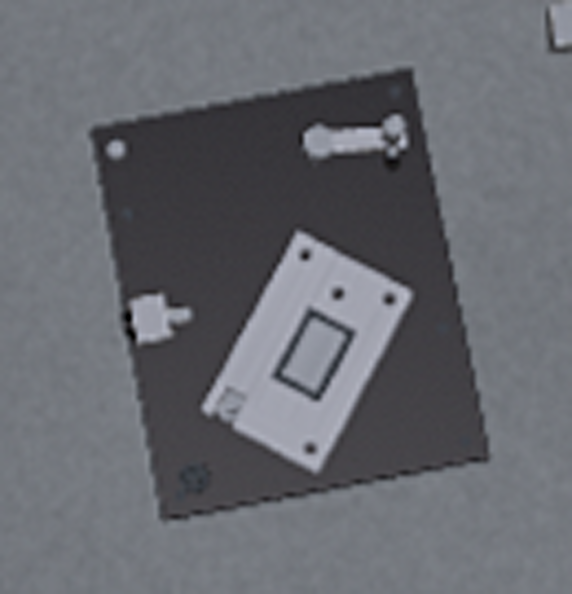

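View pics/sidez.png

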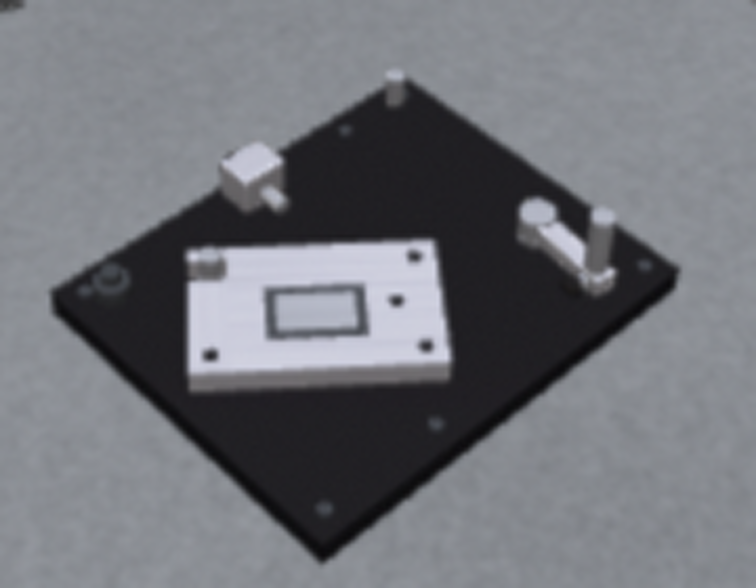

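```bash
python3 - <<'E'
from h import *
o=ctrl.get_obs(); M=R.from_rotvec(o['orientation']).as_matrix(); print(M.round(3))
from scipy.optimize import least_squares
# fixture fit both views
top=dict(np.load('pics/top0.npz')); side=dict(np.load('pics/side0.npz'))
z=lambda a,s,ox,oy:np.array(a)/s+[ox,oy]-0.5*(1-1/s)
C=np.array([[155,90,20],[155,-140,20],[-125,-140,20],[-125,90,20.]])
ut=z([[92,128],[412,68],[490,462],[163,520]],4.4,220,150)
us=z([[405,78],[678,270],[322,548],[52,292]],4.2,200,170)
def W(p,P): c,s=np.cos(p[2]),np.sin(p[2]); P=np.atleast_2d(P); return np.c_[c*P[:,0]-s*P[:,1]+p[0],s*P[:,0]+c*P[:,1]+p[1],P[:,2]]
for sel in ('t','s','ts'):
    f=lambda p: np.concatenate(([ (proj(top,W(p,C))-ut).ravel()] if 't' in sel else [])+([(proj(side,W(p,C))-us).ravel()] if 's' in sel else []))
    r=least_squares(f,[510,0,.2]); print(sel,r.x,np.abs(r.fun).max())
p=r.x
print('peg',W(p,[-56,29,20]),'axis',W(p,[112,-65,20]))
q=z([[298,232],[412,292],[320,472],[203,410]],4.4,220,150)
P=np.array([ray(top,u,35) for u in q]);print(P)
print('post',ray(top,z([395,122],4.4,220,150),76.5), ray(side,z([602,213],4.2,200,170),76.5))
E
```

```text
[[ 0.955 -0.     0.297]
 [-0.297 -0.001  0.955]
 [-0.    -1.    -0.001]]
t [5.07220868e+02 1.39721869e+01 2.12564910e-01] 0.4327577494528896
s [5.08186724e+02 1.39426574e+01 2.14221600e-01] 1.0747573101009493
ts [5.07796132e+02 1.38929427e+01 2.13566530e-01] 1.0563927985822659
peg [[446.92192842  30.36508045  20.        ]] axis [[631.0281668 -25.8923012  20.       ]]
[[567.44016156 -12.14151689  35.        ]
 [528.04556587 -91.67680031  35.        ]
 [402.79208235 -31.59996311  35.        ]
 [442.66426686  49.43791879  35.        ]]
post [638.44585088 -75.09794595  76.5       ] [637.82482613 -71.28546557  76.5       ]
```

Request:
servo_tool(
  moves="0.04 -0.09 0 0 0 -12;0.08 -0.18 0 0 0 -24;0.12 -0.26 0 0 0 -35;0.15 -0.34 0 0 0 -46;0.18 -0.40 0 0 0 -56;0.22 -0.48 -0.01 0 0 -66;0.25 -0.55 -0.02 0 0 -76;0.27 -0.60 -0.03 0 0 -85",
  hand=255,
)

```text
t: 1.15
ee_pos: [392.2, 139.9, 228.0]
orientation: [-1.096, 1.369, -1.37]
ft_force: [0.9, -0.2, 0.1]
width: 11.4
```

Request:
servo_tool(
  moves="0 0 0 0 0 0;0 0 0 0 0 0",
)

```text
t: 1.4
ee_pos: [391.4, 141.7, 227.8]
orientation: [-1.1, 1.366, -1.365]
ft_force: [0.8, -0.3, -0.1]
width: 0.8
```

```bash
cat >> h.py <<'E'
def st():
    o=ctrl.get_obs(); M=R.from_rotvec(o['orientation']).as_matrix()
    print('t',o['t'],'pos',o['ee_pos'].round(1),'xang',round(np.arctan2(M[1,0],M[0,0]),4),'tilt',(M[:2,1]).round(4),'F',o['ft_force'].round(2),'q',o['qpos'].round(2)); return o,M
E
python3 -c "
from h import *
st()"
```

```text
t 1.4 pos [391.4 141.7 227.8] xang -1.7855 tilt [-0.0004  0.0002] F [ 0.77 -0.27 -0.05] q [0.32 0.13 2.08 0.   0.93 0.53]
```

Request:
servo_tool(
  moves="0.027 -0.058 -0.01 0 0 -3;0.053 -0.115 -0.02 0 0 -6;0.08 -0.172 -0.03 0 0 -9;0.1 -0.22 -0.04 0 0 -12;0.114 -0.249 -0.048 0 0 -13.3;0.114 -0.249 -0.048 0 0 -13.3;0.114 -0.249 -0.048 0 0 -13.3",
)

```text
t: 2.28
ee_pos: [505.2, -105.3, 179.7]
orientation: [-0.966, 1.529, -1.527]
ft_force: [0.2, 0.1, 0.3]
width: 0.6
```

```bash
python3 -c "
from h import *
st()
o,im=grab('wrist','w1')
"
```

```text
t 2.275 pos [ 505.2 -105.3  179.7] xang -2.0144 tilt [-0.0009  0.0005] F [0.22 0.07 0.26] q [-0.23  0.35  1.92  0.    0.87  0.21]
```

View pics/w1.png

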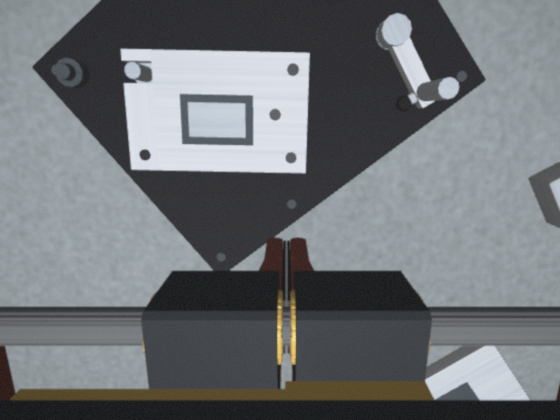

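```bash
python3 -c "
from h import *
o=ctrl.get_obs(); im=dict(np.load('pics/w1.npz'))
for n,uv,z in [('push',(306,173),35),('c2',(132,170),35),('c3',(309,53),35),('peg',(132,71),48),('post',(447,88),76.5),('axis',(397,27),42),('fixL',(34,67),20),('fixR',(484,78),20),('tip',(286,240),160)]: print(n,ray(im,uv,z,o).round(1))
"
```

```text
push [528.6 -91.7  35. ]
c2 [403.4 -29.6  35. ]
c3 [568.  -10.9  35. ]
peg [446.7  31.1  48. ]
post [635.4 -73.3  76.5]
axis [631.  -22.9  42. ]
fixL [369.6  74.3  20. ]
fixR [687.8 -85.6  20. ]
tip [508.7 -95.9 160. ]
```

Request:
servo_tool(
  moves="0 0 -0.04 0 0 0;0 0 -0.08 0 0 0;0 -0.001 -0.11 0 0 0;0 -0.002 -0.13 0 0 0;0 -0.002 -0.138 0 0 0;0 -0.002 -0.138 0 0 0;0 -0.002 -0.138 0 0 0",
)

```text
t: 3.2
ee_pos: [506.1, -109.0, 42.7]
orientation: [-0.963, 1.528, -1.53]
ft_force: [-1.2, -0.5, -0.5]
width: 0.5
```

```bash
python3 -c "
from h import *
st()
o,im=grab('side','s2')
cv2.imwrite('pics/s2z.png',cv2.resize(im['pixels'][170:310,200:380,::-1],None,fx=4.2,fy=4.2,interpolation=cv2.INTER_CUBIC))
"
```

```text
t 3.2 pos [ 506.1 -109.    42.7] xang -2.0167 tilt [ 0.0015 -0.0003] F [-1.16 -0.49 -0.52] q [-0.24  0.59  1.97  0.    0.58  0.21]
```

View pics/s2z.png

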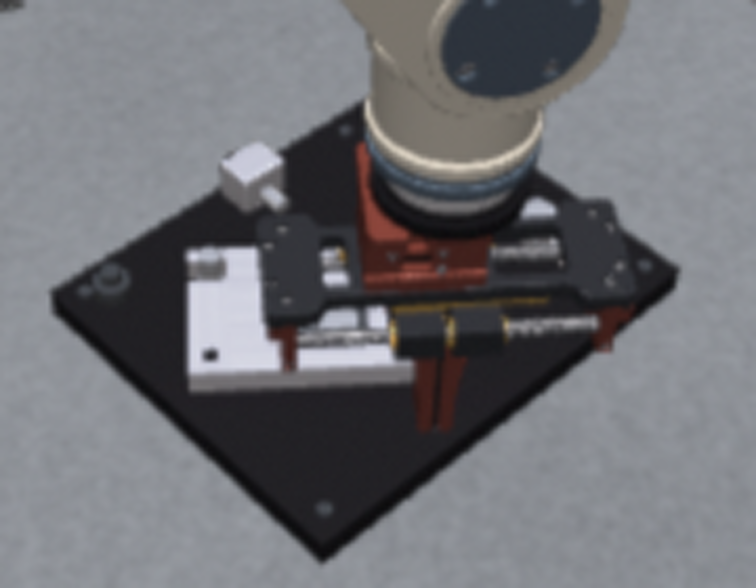

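```bash
cat >> h.py <<'E'
PEG=np.array([446.8,30.7])
def uv(o,th):
    d=o['ee_pos'][:2]-PEG; c,s=np.cos(th),np.sin(th); return c*d[0]+s*d[1],-s*d[0]+c*d[1]
def tcp(L,v,th):
    c,s=np.cos(th),np.sin(th); return PEG+np.array([c*L-s*v,s*L+c*v])
E
python3 -c "
from h import *
o,M=st(); th0=-.45; L,v=uv(o,th0); print(L,v)
a=tcp(L,v,th0)
def row(v,th): d=tcp(L,v,th)-a; return (d/1000).round(4),round(np.degrees(th-th0),1)
for vv in (-95,-90,-87,-85): print(row(vv,th0))
for th in np.arange(-.45,.2,.04): print(round(th,2),row(-84.5,th))
"
```

```text
t 3.25 pos [ 506.2 -109.2   42.8] xang -2.0171 tilt [ 0.0017 -0.0004] F [ 0.61 -0.5  -0.34] q [-0.24  0.59  1.96  0.    0.58  0.21]
114.31333687711606 -100.14904497472759
(array([0.0022, 0.0046]), np.float64(0.0))
(array([0.0044, 0.0091]), np.float64(0.0))
(array([0.0057, 0.0118]), np.float64(0.0))
(array([0.0066, 0.0136]), np.float64(0.0))
-0.45 (array([0.0068, 0.0141]), np.float64(0.0))
-0.41 (array([0.0118, 0.0168]), np.float64(2.3))
-0.37 (array([0.0166, 0.0198]), np.float64(4.6))
-0.33 (array([0.0214, 0.0229]), np.float64(6.9))
-0.29 (array([0.026 , 0.0262]), np.float64(9.2))
-0.25 (array([0.0305, 0.0297]), np.float64(11.5))
-0.21 (array([0.0348, 0.0334]), np.float64(13.8))
-0.17 (array([0.039 , 0.0373]), np.float64(16.0))
-0.13 (array([0.043 , 0.0413]), np.float64(18.3))
-0.09 (array([0.0469, 0.0455]), np.float64(20.6))
-0.05 (array([0.0506, 0.0498]), np.float64(22.9))
-0.01 (array([0.0541, 0.0543]), np.float64(25.2))
0.03 (array([0.0574, 0.0589]), np.float64(27.5))
0.07 (array([0.0606, 0.0636]), np.float64(29.8))
0.11 (array([0.0635, 0.0685]), np.float64(32.1))
0.15 (array([0.0663, 0.0734]), np.float64(34.4))
0.19 (array([0.0688, 0.0785]), np.float64(36.7))
```

Request:
servo_tool(
  moves="0.0015 0.003 0 0 0 0;0.003 0.006 0 0 0 0;0.0044 0.0091 0 0 0 0;0.005 0.0105 0 0 0 0;0.0057 0.0118 0 0 0 0;0.0066 0.0136 0 0 0 0;0.0066 0.0136 0 0 0 0",
)

```text
t: 4.12
ee_pos: [512.1, -95.7, 41.8]
orientation: [-0.964, 1.53, -1.53]
ft_force: [0.2, -0.7, 0.2]
width: 0.7
```

```bash
python3 -c "
from h import *
o,M=st(); th0=-.45; print(uv(o,th0))"
```

```text
t 4.125 pos [512.1 -95.7  41.8] xang -2.0174 tilt [-0.0001  0.    ] F [ 0.2  -0.68  0.16] q [-0.21  0.6   1.96  0.    0.59  0.24]
(np.float64(113.77569975029496), np.float64(-85.36778321197049))
```

Request:
servo_tool(
  moves="0.0013 0.001 0 0 0 0.6;0.0026 0.0018 0 0 0 1.2;0.0052 0.0032 0 0 0 2.3;0.0076 0.0047 0 0 0 3.5;0.01 0.0062 0 0 0 4.6;0.0124 0.0078 0 0 0 5.8;0.0148 0.0093 0 0 0 6.9;0.0148 0.0093 0 0 0 6.9",
)

```text
t: 5.12
ee_pos: [527.3, -86.2, 41.8]
orientation: [-1.037, 1.445, -1.445]
ft_force: [0.6, 0.2, -1.0]
width: 0.1
```

```bash
python3 -c "
from h import *
o,M=st(); print(uv(o,-.33)); o,im=grab('wrist','w3')"
```

```text
t 5.125 pos [527.3 -86.2  41.8] xang -1.8966 tilt [0.0006 0.    ] F [ 0.64  0.19 -0.99] q [-0.18  0.61  1.93  0.    0.61  0.14]
(np.float64(114.04383132626626), np.float64(-84.54839911085625))
```

View pics/w3.png

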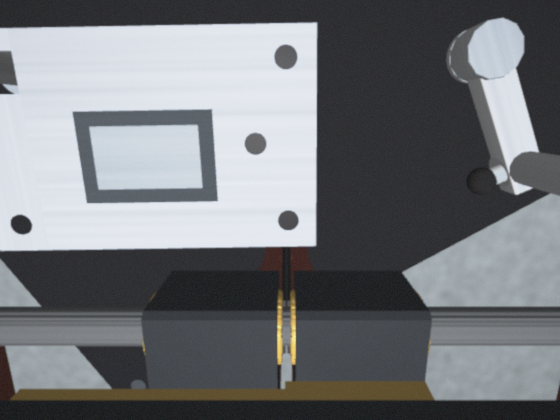

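Request:
servo_tool(
  moves="0.0023 0.0016 0 0 0 1.1;0.0046 0.0033 0 0 0 2.3;0.0091 0.0068 0 0 0 4.6;0.0134 0.0105 0 0 0 6.9;0.0176 0.0144 0 0 0 9.1;0.0216 0.0184 0 0 0 11.4;0.0255 0.0226 0 0 0 13.7;0.0292 0.0269 0 0 0 16",
)

```text
t: 6.18
ee_pos: [556.4, -59.2, 41.8]
orientation: [-1.188, 1.242, -1.242]
ft_force: [-0.4, -1.3, 0.8]
width: 0.4
```

```bash
python3 -c "
from h import *
o,M=st(); print(uv(o,-.05))
L,v=114,-84.5;a=tcp(L,v,-.05)
for th in np.arange(-.05,.28,.02): print(round(th,2),((tcp(L,v,th)-a)/1000).round(4),round(np.degrees(th+.05),1))
"
```

```text
t 6.175 pos [556.4 -59.2  41.8] xang -1.6151 tilt [0.0001 0.    ] F [-0.36 -1.29  0.76] q [-0.13  0.63  1.87  0.    0.64 -0.08]
(np.float64(113.92916630401284), np.float64(-84.3252972744937))
-0.05 [0. 0.] 0.0
-0.03 [0.0018 0.0022] 1.1
-0.01 [0.0035 0.0045] 2.3
0.01 [0.0052 0.0067] 3.4
0.03 [0.0068 0.009 ] 4.6
0.05 [0.0084 0.0114] 5.7
0.07 [0.01   0.0138] 6.9
0.09 [0.0115 0.0162] 8.0
0.11 [0.013  0.0186] 9.2
0.13 [0.0144 0.0211] 10.3
0.15 [0.0157 0.0236] 11.5
0.17 [0.017  0.0261] 12.6
0.19 [0.0183 0.0286] 13.8
0.21 [0.0195 0.0312] 14.9
0.23 [0.0206 0.0338] 16.0
0.25 [0.0217 0.0364] 17.2
0.27 [0.0228 0.0391] 18.3
```

Request:
servo_tool(
  moves="0.0018 0.0022 0 0 0 1.1;0.0035 0.0045 0 0 0 2.3;0.0052 0.0067 0 0 0 3.4;0.0068 0.009 0 0 0 4.6;0.0084 0.0114 0 0 0 5.7;0.01 0.0138 0 0 0 6.9;0.0115 0.0162 0 0 0 8;0.0115 0.0162 0 0 0 8",
)

```text
t: 7.18
ee_pos: [567.8, -43.0, 41.8]
orientation: [-1.251, 1.14, -1.14]
ft_force: [-0.3, -0.7, -0.0]
width: 0.3
```

```bash
python3 -c "
from h import *
o,M=st(); print(uv(o,.09)); o,im=grab('wrist','w4')
L,v=114,-84.5;a=tcp(L,v,.09)
for th in np.arange(.09,.28,.01): print(round(th,2),((tcp(L,v,th)-a)/1000).round(4),round(np.degrees(th-.09),1))
"
```

```text
t 7.175 pos [567.8 -43.   41.8] xang -1.4778 tilt [0.0004 0.0002] F [-0.3 -0.7 -0. ] q [-0.1   0.64  1.85  0.    0.65 -0.19]
(np.float64(113.90560041636361), np.float64(-84.28975855370498))
0.09 [0. 0.] 0.0
0.1 [0.0007 0.0012] 0.6
0.11 [0.0015 0.0024] 1.1
0.12 [0.0022 0.0037] 1.7
0.13 [0.0029 0.0049] 2.3
0.14 [0.0035 0.0061] 2.9
0.15 [0.0042 0.0074] 3.4
0.16 [0.0049 0.0087] 4.0
0.17 [0.0055 0.0099] 4.6
0.18 [0.0062 0.0112] 5.2
0.19 [0.0068 0.0125] 5.7
0.2 [0.0074 0.0137] 6.3
0.21 [0.008 0.015] 6.9
0.22 [0.0086 0.0163] 7.4
0.23 [0.0091 0.0176] 8.0
0.24 [0.0097 0.0189] 8.6
0.25 [0.0102 0.0202] 9.2
0.26 [0.0108 0.0216] 9.7
0.27 [0.0113 0.0229] 10.3
0.28 [0.0118 0.0242] 10.9
```

View pics/w4.png

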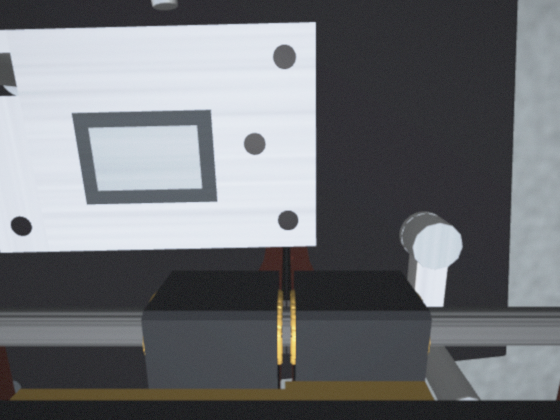

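```bash
python3 -c "
from h import *
o=ctrl.get_obs();im=dict(np.load('pics/w4.npz'))
th=.2136;e=np.array([-np.sin(th),np.cos(th)])
a=ray(im,(165,9),28.5,o);b=ray(im,(165,24.5),35,o);print(a,b,(a-b)[:2]@e)
p=np.array([507.8,13.9]); print('screw tip y fixture',(a[:2]-p)@e)
c=ray(im,(5,27.5),35,o);d=ray(im,(314,22.5),35,o);print('yaw',np.arctan2(*(d-c)[[1,0]]))
"
```

```text
[509.92867768  60.45335589  28.5       ] [512.0873859   53.65508977  35.        ] 7.1013713467713835
screw tip y fixture 45.04415411936787
yaw 0.10853676295207572
```

Request:
servo_tool(
  moves="0.0007 0.0012 0 0 0 0.6;0.0015 0.0024 0 0 0 1.1;0.0022 0.0037 0 0 0 1.7;0.0029 0.0049 0 0 0 2.3;0.0035 0.0061 0 0 0 2.9;0.0042 0.0074 0 0 0 3.4;0.0045 0.0081 0 0 0 3.7;0.0049 0.0087 0 0 0 4",
)

```text
t: 8.22
ee_pos: [572.5, -34.5, 41.8]
orientation: [-1.282, 1.088, -1.088]
ft_force: [-1.1, -0.3, -0.5]
width: 0.5
```

Request:
servo_tool(
  moves="0.0003 0.0006 0 0 0 0.3;0.0006 0.0012 0 0 0 0.6;0.0009 0.0018 0 0 0 0.9;0.0012 0.0024 0 0 0 1.1",
)

```text
t: 8.72
ee_pos: [573.7, -32.2, 41.8]
orientation: [-1.29, 1.074, -1.074]
ft_force: [-0.3, -1.2, -0.9]
width: 0.6
```

Request:
servo_tool(
  moves="0.0003 0.0006 0 0 0 0.3;0.0006 0.0012 0 0 0 0.6;0.0006 0.0012 0 0 0 0.6",
)

```text
t: 9.1
ee_pos: [574.3, -30.9, 41.8]
orientation: [-1.294, 1.066, -1.066]
ft_force: [-0.1, -0.6, -0.4]
width: 0.5
```

Request:
servo_tool(
  moves="0.0002 0.0005 0 0 0 0.2;0.0002 0.0005 0 0 0 0.2",
)

```text
t: 9.35
ee_pos: [574.5, -30.5, 41.8]
orientation: [-1.295, 1.064, -1.064]
ft_force: [0.1, -0.7, -1.9]
width: 0.7
```

Request:
servo_tool(
  moves="0.0002 0.0005 0 0 0 0.2;0.0002 0.0005 0 0 0 0.2",
)

```text
t: 9.6
ee_pos: [574.8, -30.0, 41.8]
orientation: [-1.297, 1.061, -1.061]
ft_force: [0.6, -0.5, -0.1]
width: 0.2
```

Request:
servo_tool(
  moves="0.0002 0.0005 0 0 0 0.2;0.0002 0.0005 0 0 0 0.2",
)

```text
t: 9.85
ee_pos: [574.9, -29.5, 41.8]
orientation: [-1.298, 1.058, -1.059]
ft_force: [0.1, -2.0, -0.2]
width: 0.3
```

Request:
servo_tool(
  moves="0.0002 0.0005 0 0 0 0.2;0.0002 0.0005 0 0 0 0.2",
)

```text
t: 10.1
ee_pos: [575.2, -29.0, 41.8]
orientation: [-1.3, 1.056, -1.056]
ft_force: [0.5, -1.1, 0.4]
width: 0.4
```

Request:
servo_tool(
  moves="0.0002 0.0005 0 0 0 0.2;0.0002 0.0005 0 0 0 0.2",
)

```text
t: 10.35
ee_pos: [575.4, -28.5, 41.8]
orientation: [-1.301, 1.053, -1.053]
ft_force: [0.2, -1.1, 0.1]
width: 0.4
```

```bash
python3 -c "
from h import *
o,im=grab('wrist','w5')"
```

```text
(no output)
```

View pics/w5.png

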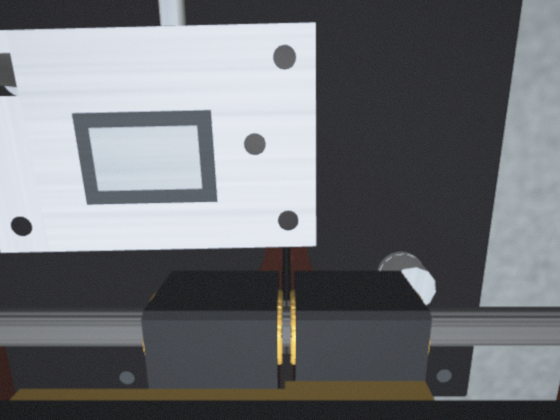

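Request:
servo_tool(
  moves="0.0002 0.0005 0 0 0 0.2;0.0002 0.0005 0 0 0 0.2",
)

```text
t: 10.65
ee_pos: [575.6, -28.0, 41.8]
orientation: [-1.302, 1.051, -1.051]
ft_force: [1.7, -1.4, 0.5]
width: 0.7
```

Request:
servo_tool(
  moves="0.0001 0.0005 0 0 0 0.2;0.0001 0.0005 0 0 0 0.2",
)

```text
t: 10.9
ee_pos: [575.8, -27.6, 41.9]
orientation: [-1.304, 1.048, -1.048]
ft_force: [0.9, -2.4, -0.8]
width: 0.4
```

Request:
servo_tool(
  moves="0.0001 0.0005 0 0 0 0.2;0.0001 0.0005 0 0 0 0.2",
)

```text
t: 11.15
ee_pos: [575.9, -27.4, 41.9]
orientation: [-1.306, 1.045, -1.046]
ft_force: [1.1, -4.9, -1.0]
width: 0.6
```

Request:
servo_tool(
  moves="0.0001 0.0005 0 0 0 0.2;0.0001 0.0005 0 0 0 0.2",
)

```text
t: 11.4
ee_pos: [576.0, -27.2, 41.8]
orientation: [-1.307, 1.042, -1.043]
ft_force: [0.8, -7.6, -0.9]
width: 0.5
```

Request:
servo_tool(
  moves="-0.0001 0.0003 0 0 0 0;-0.0001 0.0004 0 0 0 0;-0.0001 0.0004 0 0 0 0",
)

```text
t: 11.78
ee_pos: [576.0, -27.1, 41.9]
orientation: [-1.307, 1.041, -1.044]
ft_force: [1.3, -8.0, -0.9]
width: 0.8
```

```bash
python3 -c "
from h import *
st()"
```

```text
t 11.775 pos [576.  -27.1  41.9] xang -1.3466 tilt [ 0.0007 -0.0013] F [ 1.3  -7.97 -0.95] q [-0.07  0.65  1.83 -0.    0.66 -0.29]
```

Request:
servo_tool(
  moves="-0.0001 0.0003 0 0 0 0;-0.0001 0.0005 0 0 0 0;-0.0001 0.0005 0 0 0 0;-0.0001 0.0005 0 0 0 0",
)

```text
t: 12.28
ee_pos: [576.1, -27.0, 41.9]
orientation: [-1.308, 1.041, -1.044]
ft_force: [2.4, -10.6, -2.3]
width: 0.8
```

Request:
servo_tool(
  moves="0 0.0002 0 0 0 0;0 0.0002 0 0 0 0;0 0.0002 0 0 0 0;0 0.0002 0 0 0 0",
)

```text
t: 12.78
ee_pos: [576.1, -26.9, 41.9]
orientation: [-1.308, 1.041, -1.044]
ft_force: [1.3, -12.0, -1.8]
width: 0.3
```

Request:
servo_tool(
  moves="0 0 0 0 0 0;0 0 0 0 0 0;0 0 0 0 0 0;0 0 0 0 0 0;0 0 0 0 0 0;0 0 0 0 0 0",
)

```text
t: 13.52
ee_pos: [576.1, -26.9, 41.9]
orientation: [-1.308, 1.041, -1.044]
ft_force: [1.5, -11.2, -1.3]
width: 0.7
```

```bash
python3 -c "
from h import *
st();o,im=grab('wrist','w6')"
```

```text
t 13.525 pos [576.1 -26.9  41.9] xang -1.3466 tilt [ 0.0012 -0.0018] F [  1.53 -11.18  -1.27] q [-0.07  0.65  1.83 -0.    0.66 -0.29]
```

View pics/w6.png

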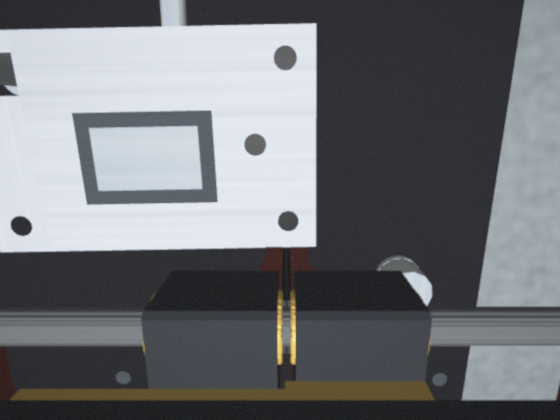

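Request:
servo_tool(
  moves="0.0003 -0.001 0 0 0 0;0.001 -0.004 0 0 0 0;0.003 -0.012 0 0 0 0;0.004 -0.02 0 0 0 0;0.004 -0.02 0.02 0 0 0;0.004 -0.02 0.06 0 0 0;0.004 -0.02 0.1 0 0 0;0.004 -0.02 0.12 0 0 0",
)

```text
t: 14.58
ee_pos: [580.7, -45.4, 165.6]
orientation: [-1.304, 1.04, -1.045]
ft_force: [0.3, -0.7, -0.1]
width: 0.4
```

Request:
servo_tool(
  moves="0.01 -0.01 0.01 0 0 10;0.02 -0.015 0.01 0 0 20;0.035 -0.02 0.01 0 0 30;0.05 -0.025 0.01 0 0 40;0.065 -0.025 0.01 0 0 50;0.075 -0.025 0.01 0 0 60;0.083 -0.025 0 0 0 70;0.083 -0.025 0 0 0 80",
)

```text
t: 15.58
ee_pos: [662.7, -70.2, 162.5]
orientation: [-1.57, -0.043, 0.043]
ft_force: [-1.0, 0.4, 1.3]
width: 0.2
```

```bash
python3 -c "
from h import *
st();o,im=grab('wrist','w7');grab('top','t7')"
```

```text
t 15.575 pos [662.7 -70.2 162.5] xang 0.0549 tilt [0.0001 0.0002] F [-0.99  0.43  1.29] q [-0.12  0.57  1.58  0.    0.99 -1.75]
```

View pics/w7.png

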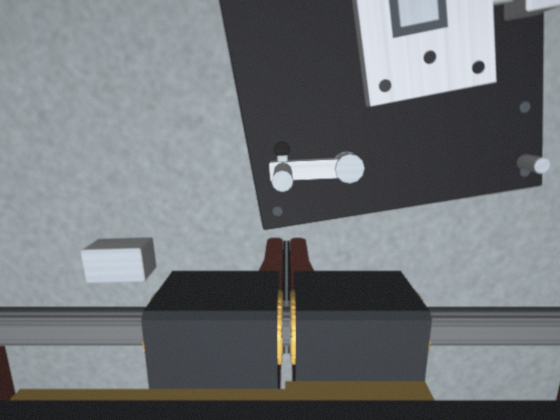

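```bash
cat >> h.py <<'E'
AX=np.array([631.2,-25.0]); TH=.2136
def cl(phi,back,r=50):
    an=TH-np.pi/2-phi; a=np.array([np.cos(an),np.sin(an)]); s=np.array([a[1],-a[0]])
    return AX+r*a-back*s, an+np.pi/2  # tcp, xang
E
python3 -c "
from h import *
o=ctrl.get_obs();im=dict(np.load('pics/w7.npz'))
p=ray(im,(282,181),76.5,o);a=ray(im,(349,167),42,o);print(p,a)
ed=[ray(im,u,35,o) for u in((368,105),(494,82),(356,0))];print(ed)
d=p[:2]-AX; print('phi',TH-np.pi/2-np.arctan2(d[1],d[0]),np.hypot(*d))
print(proj(im,[[*AX,42],[*(cl(.1,0)[0]),76.5]],o))
print(cl(.1,25),cl(.1,20))
"
```

```text
[636.30140254 -73.51388372  76.5       ] [629.78368455 -24.87889346  42.        ]
[array([585.1733155 , -14.15826519,  35.        ]), array([564.8966527 ,  73.74995366,  35.        ]), array([517.64189286, -29.64848269,  35.        ])]
phi 0.10883156205333422 48.78136141035749
[[348.65306715 168.90475442]
 [280.15698714 181.7731726 ]]
(array([661.70665259, -71.84382721]), 0.11359999999999992) (array([656.73888031, -72.41060633]), 0.11359999999999992)
```

Request:
servo_tool(
  moves="0 -0.0016 -0.03 0 0 2;0 -0.0016 -0.06 0 0 3.4;-0.001 -0.0016 -0.085 0 0 3.4;-0.001 -0.0016 -0.0975 0 0 3.4;-0.001 -0.0016 -0.0975 0 0 3.4;-0.001 -0.0016 -0.0975 0 0 3.4",
)

```text
t: 16.42
ee_pos: [662.4, -72.1, 65.6]
orientation: [-1.569, -0.086, 0.083]
ft_force: [0.8, -0.2, 0.7]
width: 0.3
```

```bash
python3 -c "
from h import *
o,M=st()
print(cl(.1,25),cl(.1,18))
p0=cl(.1,17.5)[0]
for ph in np.arange(.1,1.75,.05): p,a=cl(ph,17.5); print(round(ph,2),((p-p0)/1000).round(4),round(np.degrees(.1-ph),1))
"
```

```text
t 16.425 pos [662.4 -72.1  65.6] xang 0.1075 tilt [ 0.0018 -0.0003] F [ 0.77 -0.21  0.75] q [-0.13  0.7   1.62 -0.    0.82 -1.8 ]
(array([661.70665259, -71.84382721]), 0.11359999999999992) (array([654.75177139, -72.63731798]), 0.11359999999999992)
0.1 [0. 0.] 0.0
0.15 [-0.0024 -0.0011] -2.9
0.2 [-0.0049 -0.0021] -5.7
0.25 [-0.0074 -0.0029] -8.6
0.3 [-0.0099 -0.0036] -11.5
0.35 [-0.0125 -0.0042] -14.3
0.4 [-0.0151 -0.0047] -17.2
0.45 [-0.0178 -0.005 ] -20.1
0.5 [-0.0204 -0.0052] -22.9
0.55 [-0.023  -0.0053] -25.8
0.6 [-0.0257 -0.0052] -28.6
0.65 [-0.0283 -0.005 ] -31.5
0.7 [-0.031  -0.0047] -34.4
0.75 [-0.0336 -0.0042] -37.2
0.8 [-0.0361 -0.0036] -40.1
0.85 [-0.0387 -0.0029] -43.0
0.9 [-0.0412 -0.0021] -45.8
0.95 [-0.0437 -0.0011] -48.7
1.0 [-0.0461 -0.    ] -51.6
1.05 [-0.0484  0.0012] -54.4
1.1 [-0.0507  0.0025] -57.3
1.15 [-0.053  0.004] -60.2
1.2 [-0.0551  0.0055] -63.0
1.25 [-0.0572  0.0072] -65.9
1.3 [-0.0592  0.0089] -68.8
1.35 [-0.061   0.0108] -71.6
1.4 [-0.0628  0.0127] -74.5
1.45 [-0.0645  0.0148] -77.3
1.5 [-0.0661  0.0169] -80.2
1.55 [-0.0676  0.0191] -83.1
1.6 [-0.069   0.0213] -85.9
1.65 [-0.0703  0.0237] -88.8
1.7 [-0.0714  0.026 ] -91.7
```

Approach to contact.

Request:
servo_tool(
  moves="-0.002 -0.0002 0 0 0 0;-0.004 -0.0004 0 0 0 0;-0.005 -0.0006 0 0 0 0;-0.006 -0.0007 0 0 0 0;-0.007 -0.0008 0 0 0 0;-0.008 -0.0009 0 0 0 0;-0.0085 -0.001 0 0 0 0;-0.009 -0.001 0 0 0 0",
)

```text
t: 17.42
ee_pos: [654.4, -72.9, 64.6]
orientation: [-1.569, -0.088, 0.082]
ft_force: [6.7, 1.1, -4.7]
width: 0.8
```

Request:
servo_tool(
  moves="-0.0012 -0.0005 0 0 0 -1.4;-0.0024 -0.0011 0 0 0 -2.9;-0.0036 -0.0016 0 0 0 -4.3;-0.0049 -0.0021 0 0 0 -5.7",
)

```text
t: 17.92
ee_pos: [649.6, -74.9, 64.5]
orientation: [-1.571, -0.009, 0.003]
ft_force: [6.7, 2.3, -4.6]
width: 0.5
```

```bash
python3 -c "
from h import *
o,M=st();print(cl(.2,17.5))"
```

```text
t 17.925 pos [649.6 -74.9  64.5] xang 0.0079 tilt [0.0041 0.    ] F [ 6.72  2.33 -4.61] q [-0.13  0.69  1.65  0.    0.8  -1.71]
(array([649.37836066, -74.75738341]), 0.013600000000000056)
```

Request:
servo_tool(
  moves="-0.0025 -0.0008 0 0 0 -2.9;-0.005 -0.0015 0 0 0 -5.8;-0.0076 -0.0021 0 0 0 -8.6;-0.0102 -0.0026 0 0 0 -11.5;-0.0129 -0.0029 0 0 0 -14.4;-0.0155 -0.0031 0 0 0 -17.2;-0.0181 -0.0032 0 0 0 -20.1;-0.0208 -0.0031 0 0 0 -22.9",
)

```text
t: 18.92
ee_pos: [629.1, -78.1, 64.6]
orientation: [-1.548, 0.304, -0.312]
ft_force: [8.9, -0.1, -5.5]
width: 0.2
```

```bash
python3 -c "
from h import *
o,M=st();print(cl(.6,17.5))
o,im=grab('wrist','w8')"
```

```text
t 18.925 pos [629.1 -78.1  64.6] xang -0.3926 tilt [ 0.0049 -0.0002] F [ 8.88 -0.1  -5.5 ] q [-0.14  0.67  1.7   0.    0.77 -1.32]
(array([628.56694118, -77.9085721 ]), -0.3864000000000001)
```

View pics/w8.png

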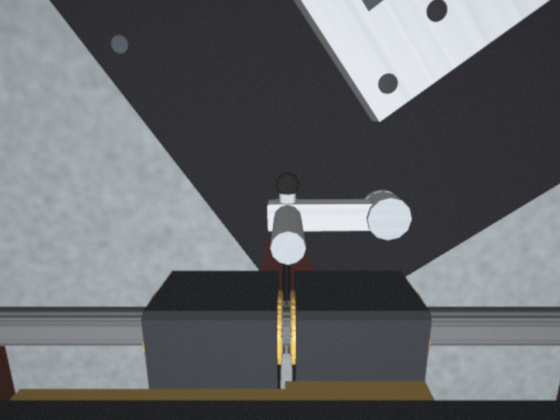

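Request:
servo_tool(
  moves="-0.0026 0.0002 0 0 0 -2.9;-0.0053 0.0005 0 0 0 -5.8;-0.0079 0.001 0 0 0 -8.6;-0.0104 0.0016 0 0 0 -11.5;-0.013 0.0023 0 0 0 -14.4;-0.0155 0.0031 0 0 0 -17.2;-0.018 0.0041 0 0 0 -20.1;-0.0204 0.0052 0 0 0 -23",
)

```text
t: 19.98
ee_pos: [608.9, -73.5, 64.8]
orientation: [-1.479, 0.616, -0.625]
ft_force: [8.7, -1.7, -5.4]
width: 0.2
```

```bash
python3 -c "
from h import *
o,M=st();print(cl(1.0,17.5))"
```

```text
t 19.975 pos [608.9 -73.5  64.8] xang -0.794 tilt [ 0.0054 -0.001 ] F [ 8.74 -1.74 -5.38] q [-0.14  0.64  1.75 -0.    0.74 -0.92]
(array([608.17122378, -72.7066606 ]), -0.7864)
```

Request:
servo_tool(
  moves="-0.0023 0.0012 0 0 0 -2.8;-0.0046 0.0025 0 0 0 -5.7;-0.0069 0.004 0 0 0 -8.6;-0.009 0.0055 0 0 0 -11.4;-0.0101 0.0064 0 0 0 -12.9;-0.0111 0.0072 0 0 0 -14.3;-0.0111 0.0072 0 0 0 -14.3",
)

```text
t: 20.85
ee_pos: [597.6, -66.6, 64.8]
orientation: [-1.413, 0.808, -0.815]
ft_force: [8.1, -2.0, -3.7]
width: 0.5
```

```bash
python3 -c "
from h import *
o,M=st();print(cl(1.25,17.5))
o,im=grab('wrist','w9')"
```

```text
t 20.85 pos [597.6 -66.6  64.8] xang -1.0421 tilt [ 0.0047 -0.0012] F [ 8.1  -1.97 -3.73] q [-0.13  0.63  1.78 -0.    0.73 -0.66]
(array([597.08431595, -65.52616564]), -1.0364)
```

View pics/w9.png

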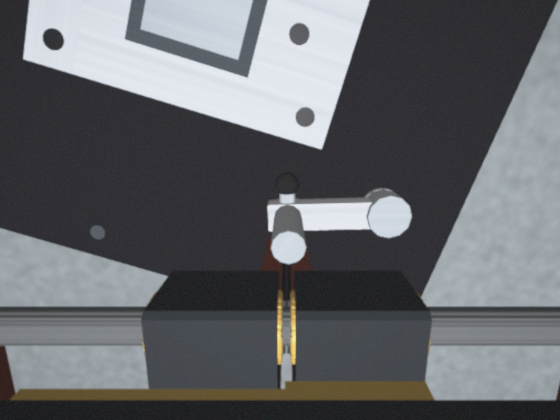

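Request:
servo_tool(
  moves="-0.001 0.0009 0 0 0 -1.5;-0.002 0.0017 0 0 0 -2.9;-0.0038 0.0036 0 0 0 -5.7;-0.0056 0.0055 0 0 0 -8.6;-0.0065 0.0066 0 0 0 -10;-0.0073 0.0076 0 0 0 -11.4;-0.0073 0.0076 0 0 0 -11.4",
)

```text
t: 21.78
ee_pos: [590.0, -59.1, 64.8]
orientation: [-1.346, 0.959, -0.966]
ft_force: [6.7, -4.5, -3.0]
width: 0.8
```

```bash
python3 -c "
from h import *
o,M=st();print(cl(1.45,17.5))
o,im=grab('wrist','w10')"
```

```text
t 21.775 pos [590.  -59.1  64.8] xang -1.2409 tilt [ 0.0041 -0.0014] F [ 6.72 -4.47 -3.01] q [-0.12  0.62  1.79 -0.    0.72 -0.45]
(array([589.71305208, -57.94060036]), -1.2363999999999997)
```

View pics/w10.png

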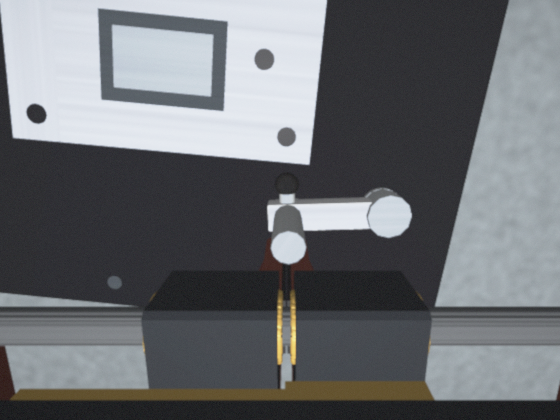

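Request:
servo_tool(
  moves="-0.0006 0.0008 0 0 0 -1.1;-0.0013 0.0017 0 0 0 -2.3;-0.0016 0.0021 0 0 0 -2.9;-0.0016 0.0021 0 0 0 -2.9",
)

```text
t: 22.32
ee_pos: [588.4, -57.1, 64.8]
orientation: [-1.327, 0.997, -1.004]
ft_force: [5.1, -4.9, -3.2]
width: 0.1
```

Request:
servo_tool(
  moves="-0.0004 0.0005 0 0 0 -0.6;-0.0007 0.0009 0 0 0 -1.2;-0.0007 0.0009 0 0 0 -1.2",
)

```text
t: 22.7
ee_pos: [587.8, -56.3, 64.8]
orientation: [-1.319, 1.013, -1.02]
ft_force: [6.2, -5.4, -3.6]
width: 0.4
```

```bash
python3 -c "
from h import *
o,M=st();print(cl(1.52,17.5))
o,im=grab('wrist','w11')"
```

```text
t 22.7 pos [587.8 -56.3  64.8] xang -1.3123 tilt [ 0.0042 -0.0015] F [ 6.24 -5.36 -3.64] q [-0.12  0.62  1.8  -0.    0.72 -0.37]
(array([587.51069422, -54.95821357]), -1.3064)
```

View pics/w11.png

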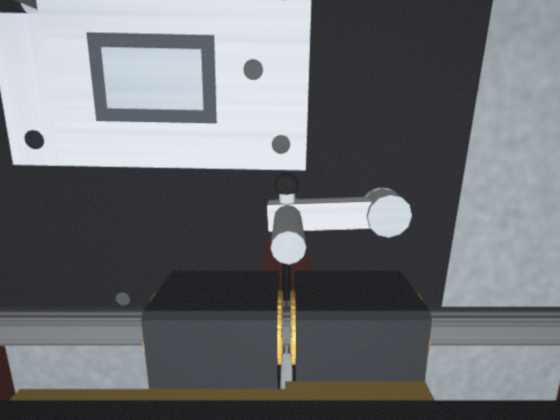

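Request:
servo_tool(
  moves="-0.0003 0.0004 0 0 0 -0.6;-0.0006 0.0009 0 0 0 -1.2;-0.0006 0.0009 0 0 0 -1.2",
)

```text
t: 23.12
ee_pos: [587.1, -55.4, 64.8]
orientation: [-1.311, 1.029, -1.036]
ft_force: [6.2, -4.1, -3.5]
width: 0.6
```

Request:
servo_tool(
  moves="-0.0003 0.0004 0 0 0 -0.6;-0.0006 0.0009 0 0 0 -1.2;-0.0006 0.0009 0 0 0 -1.2",
)

```text
t: 23.5
ee_pos: [586.5, -54.5, 64.8]
orientation: [-1.302, 1.045, -1.051]
ft_force: [6.2, -4.7, -3.5]
width: 0.2
```

Request:
servo_tool(
  moves="-0.0003 0.0004 0 0 0 -0.6;-0.0006 0.0009 0 0 0 -1.2;-0.0006 0.0009 0 0 0 -1.2",
)

```text
t: 23.88
ee_pos: [586.0, -53.7, 64.8]
orientation: [-1.294, 1.06, -1.067]
ft_force: [6.0, -6.0, -2.9]
width: 0.4
```

```bash
python3 -c "
from h import *
o,M=st();print(cl(1.58,17.5))
o,im=grab('wrist','w12')"
```

```text
t 23.875 pos [586.  -53.7  64.8] xang -1.3751 tilt [ 0.0042 -0.0017] F [ 6.   -6.04 -2.91] q [-0.11  0.62  1.81 -0.    0.71 -0.31]
(array([585.79289687, -52.28451915]), -1.3664)
```

View pics/w12.png

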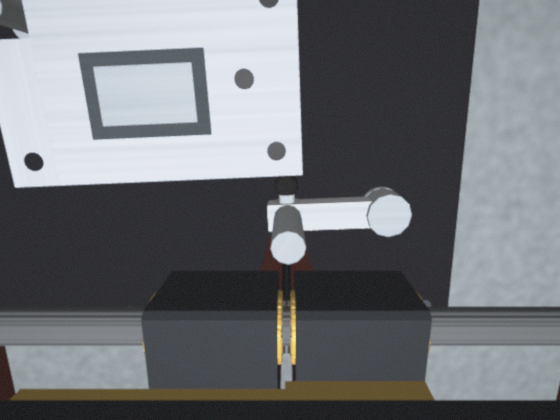

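Request:
servo_tool(
  moves="-0.0003 0.0005 0 0 0 -0.6;-0.0005 0.0009 0 0 0 -1.2;-0.0005 0.0009 0 0 0 -1.2",
)

```text
t: 24.3
ee_pos: [585.5, -53.0, 64.7]
orientation: [-1.286, 1.076, -1.083]
ft_force: [7.1, -7.1, -3.8]
width: 0.5
```

Request:
servo_tool(
  moves="-0.0003 0.0005 0 0 0 -0.6;-0.0005 0.0009 0 0 0 -1.2;-0.0005 0.0009 0 0 0 -1.2",
)

```text
t: 24.68
ee_pos: [585.1, -52.4, 64.8]
orientation: [-1.277, 1.091, -1.099]
ft_force: [5.6, -8.5, -3.1]
width: 0.5
```

Request:
servo_tool(
  moves="-0.0003 0.0005 0 0 0 -0.6;-0.0005 0.001 0 0 0 -1.2;-0.0005 0.001 0 0 0 -1.2",
)

```text
t: 25.05
ee_pos: [584.6, -51.6, 64.8]
orientation: [-1.268, 1.106, -1.115]
ft_force: [5.0, -10.3, -3.9]
width: 0.4
```

```bash
python3 -c "
from h import *
o,M=st();print(cl(1.64,17.5))
o,im=grab('wrist','w13')"
```

```text
t 25.05 pos [584.6 -51.6  64.8] xang -1.4378 tilt [ 0.0044 -0.0025] F [  5.03 -10.31  -3.94] q [-0.11  0.62  1.81 -0.    0.71 -0.24]
(array([584.23851605, -49.51262992]), -1.4264000000000001)
```

View pics/w13.png

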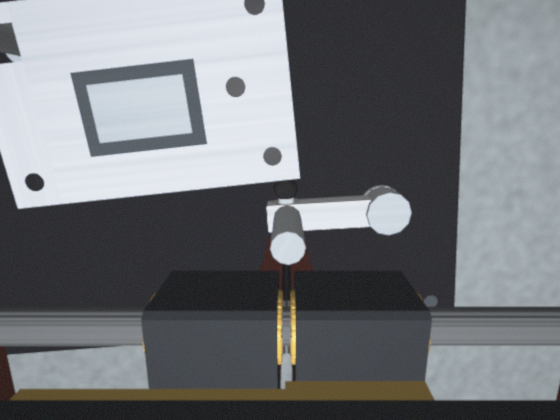

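Request:
servo_tool(
  moves="-0.0001 0.0005 0 0 0 0;-0.0001 0.0009 0 0 0 0;-0.0001 0.0009 0 0 0 0;-0.0001 0.0009 0 0 0 0",
)

```text
t: 25.6
ee_pos: [584.4, -50.9, 64.8]
orientation: [-1.269, 1.106, -1.115]
ft_force: [5.5, -10.7, -4.1]
width: 0.5
```

```bash
python3 -c "
from h import *
o,M=st();s=-M[:2,0];print(o['ft_force'][:2]@s)"
```

```text
t 25.6 pos [584.4 -50.9  64.8] xang -1.4376 tilt [ 0.0042 -0.0027] F [  5.52 -10.66  -4.13] q [-0.11  0.62  1.81 -0.    0.71 -0.24]
-11.294867721352126
```

Request:
servo_tool(
  moves="0.0001 -0.001 0 0 0 0;0.0003 -0.003 0 0 0 0;0.001 -0.008 0 0 0 0;0.002 -0.018 0 0 0 0;0.003 -0.028 0.01 0 0 0;0.003 -0.028 0.05 0 0 0;0.003 -0.028 0.1 0 0 0;0.003 -0.028 0.12 0 0 0",
)

```text
t: 26.6
ee_pos: [586.8, -77.7, 188.1]
orientation: [-1.266, 1.107, -1.114]
ft_force: [-1.4, -0.6, 0.1]
width: 0.4
```

```bash
python3 -c "
from h import *
o,M=st()
o,im=grab('wrist','w14')"
```

```text
t 26.6 pos [586.8 -77.7 188.1] xang -1.4385 tilt [ 0.0047 -0.0007] F [-1.4  -0.56  0.06] q [-0.15  0.44  1.75  0.    0.95 -0.28]
```

View pics/w14.png

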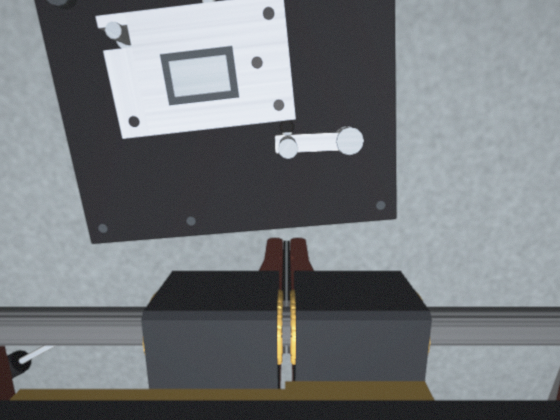

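```bash
python3 -c "
from h import *
o=ctrl.get_obs();im=dict(np.load('pics/w14.npz'))
p=ray(im,(289,147),76.5,o)[:2];a=ray(im,(349,140),42,o)[:2];d=p-AX
print(p,a,'phi',TH-np.pi/2-np.arctan2(d[1],d[0])+2*np.pi,np.hypot(*d))
c1=ray(im,(295,120),35,o)[:2];c2=ray(im,(123,138),35,o)[:2];pg=ray(im,(113,30),48,o)[:2]
yaw=np.arctan2(*(c1-c2)[::-1]);Rm=np.array([[np.cos(yaw),-np.sin(yaw)],[np.sin(yaw),np.cos(yaw)]])
print('yaw rel',yaw-TH,np.hypot(*(c1-c2)),'peg',pg,'origin',c1-Rm@[126,-74],c2-Rm@[-14,-74])
n=Rm.T@(p-c2); print('post in plate-edge frame',n, 'nose comp',22+n[1])
cv2.imwrite('pics/w14z.png',cv2.resize(im['pixels'][0:160,80:380,::-1],None,fx=2.6,fy=2.6,interpolation=cv2.INTER_CUBIC))
"
```

```text
[583.99267175 -31.90365477] [631.524761   -23.15819361] phi 7.922369818302384 47.70945702115337
yaw rel 0.020864805487895738 139.8481153440901 peg [447.86406869  31.57369979] origin [447.2974412   29.06537322] [447.44517011  29.10065943]
post in plate-edge frame [132.63872782 -17.05821664] nose comp 4.9417833572029615
```

View pics/w14z.png

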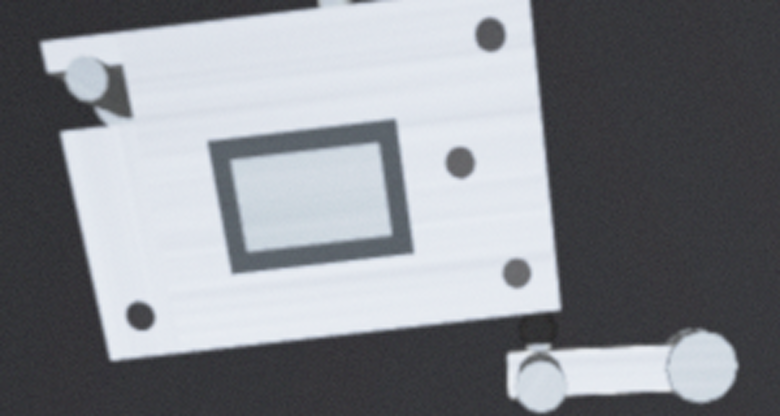

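Request:
servo_tool(
  moves="0 0 0 0 0 0;0 0 0 0 0 0;0 0 0 0 0 0;0 0 0 0 0 0;0 0 0 0 0 0;0 0 0 0 0 0;0 0 0 0 0 0;0 0 0 0 0 0",
)

```text
t: 27.65
ee_pos: [585.4, -76.8, 184.3]
orientation: [-1.269, 1.111, -1.111]
ft_force: [-0.4, -0.6, 0.1]
width: 0.2
```

```bash
python3 -c "
from h import *
o,M=st()
o,im=grab('wrist','w15'); a=dict(np.load('pics/w14.npz'))
print(np.abs(im['pixels'][0:200,80:400].astype(int)-a['pixels'][0:200,80:400]).max(axis=2).mean(), cv2.phaseCorrelate(*[x['pixels'][100:170,260:380].mean(2) for x in (a,im)]))
ctrl.close_job()"
```

```text
t 27.65 pos [585.4 -76.8 184.3] xang -1.438 tilt [ 0. -0.] F [-0.44 -0.55  0.1 ] q [-0.15  0.44  1.75 -0.    0.95 -0.28]
9.695703125 ((3.1406240279807207, 1.4999983043978204), 0.8030876422110056)
the job is handed in; nothing more can be done
```

The plate is seated on the stop screw and the clamp is shut on it. I handed the job in at about 28 s, and no verdict was reported.

- **Pressing home:** I turned the plate about the peg with the closed fingers. I held it on the stop screw at a measured 11–12 N for about 1.2 s; the highest reading was about 12 N.
- **Clamp:** I swung it shut by its post. The push read about 7–9 N against the hinge friction, rising to 12 N horizontally (about 13 N in all) once the nose bit. I then backed the arm off until it was clear of everything.
- **Last picture:**
  - The clamp stands at about 1.64 rad.
  - The plate is within 0.02 rad of the fixture, and its origin is about 2 mm from the peg.
  - The nose is compressed by an estimated 2–5 mm, about 4–5 N going by the rise in push force.

**Not confirmed:**
- The forces of the nose and the peg on the plate can't be measured directly; they are inferred from the push force and the geometry.
- My check for creep after release was inconclusive. The arm was still settling by about 4 mm between the two pictures, so they shifted against each other.
- I didn't compare the bystanders' positions before and after; the arm's path kept clear of all of them.

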